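# Lay out the stirrer service kit

## Robot

A 6-joint arm with a two-finger parallel gripper is mounted at the origin on a cart in front of the work surface, level with it; the furniture and walls round the work are solid. World frame = base frame: x ahead of the robot, y to its left, z up, the work surface at z = 0. Lengths are in m, angles in rad, forces in N, time in s.
With the tool pointing down it reaches from about 0.275 to 0.875 m from the base axis. Payload 12.5 kg.
Tool frame: the origin (TCP) lies at the very end of the fingers, on their centre line; the grasp point (between the pads) lies 19 mm behind it; z points along the fingers, y is the line along which they close (so a half turn about z gives the same grasp; the last joint's range is limited). The gripper opens to 85 mm and grips with 20 to 120 N. Pads are 22 mm wide; open, the fingers measure 114 mm over their backs; the gripper's body (76 mm by 85 mm) begins 54 mm behind the grasp point. The pads swing forward as they close: fully open they stand 13 mm farther back than shut.
Start: joints at [1.048, 0.351, 1.652, -0, 1.139, -0.085], TCP at [0.233, 0.498, 0.231] pointing down, gripper open.
Joint ranges: [-2.75, 2.75], [-0.79, 2.1], [0.01, 2.65], [-1.57, 4.71], [0.07, 3.14], [-2.87, 2.87]. Speed limits (rad/s): [2.22, 2.22, 2.79, 3.14, 3.14, 3.14].

## Interface

Orientations are given as a 3x3 rotation matrix whose columns are the frame's x, y, z axes.
In Python, from bench import manip gives the robot as it stands. Calls block until the motion is done:
- manip.move_ptp(position, orientation): joint-space move of the TCP to a pose.
- manip.move_l(position, attitude=None, max_speed=0.15): straight line of the TCP; attitude=None keeps the orientation; max_speed is the mean speed in m/s.
- manip.move_j(angles): joint-space move.
- manip.set_gripper(opening, effort=None): opening from 0.0 (shut) to 1.0 (fully open); effort is the grip in N (None keeps the last); returns when the fingers have stopped.
- manip.dwell(seconds).
- manip.inverse_kinematics(position, orientation): joint angles nearest the present ones, or None.
- manip.grab_frame(name): name is "scene" or "top" or "wrist"; returns (picture, depth): 420x560x3 uint8, red, green, blue; 420x560 float32, m along the optical axis (not along the pixel's ray), 0 where there is no reading.
- manip.get_calibration(name): a dict with "camera_matrix" (3x3 intrinsics, pixels), "R" (3x3) and "t" (3): a world point X has camera coordinates R X + t. Camera axes: x right, y down, z forward; pixel columns grow to the right and rows downward; lengths in m; the calibration is good to about 2 mm. A picture is of the moment at which its call begins: read the wrist's pose just before it. get_calibration takes no time and is no camera call; for the wrist camera it gives the pose at the moment of the call.
A pose or a line that the arm cannot do raises manip.Unreachable and nothing moves.
- manip.sign_off(): hands the job in; it is judged then, once.
Trained networks look in the newest picture that a camera, given by its name, has taken for a name from the list of things; names that differ only in an ending like _2 or _b are one class to them, and where a whole thing is asked for, a point or a joint stands for the part that bears it (a point fixed in the world has none). Each returns a list of dicts, best first, with "confidence" (0 to 1); they miss things now and then, are a little off and sometimes report something else, mostly with a low value. They report only what shows in the picture. A call takes as long as a camera call.
- manip.look_for(camera, name): "at" ([x, y, z] in m, in world coordinates, good to about 4 mm: the middle of the surface that is visible of it).
Readings, each from a call of its own:
- manip.current_time(): time.
- manip.current_qpos(): joint angles.
- manip.current_joint_vel(): joint speeds.
- manip.current_joint_torque(): joint torques, N m.
- manip.current_ee_pos(): TCP position.
- manip.current_tcp_rot(): TCP orientation.
- manip.current_force(): force on the tool from outside, world axes, zero at the start.
- manip.current_ft_torque(): the same for the moment, N m.
- manip.current_grip_width(): opening from 0.0 (shut) to 1.0 (fully open).
- manip.current_grip_force(): force on a finger pad.
Only numpy, scipy, OpenCV 4.12 (cv2) and the standard library are available. Lean on these libraries where they do the work, as an engineer would, in place of code of your own. Each camera call takes 0.05 s, during which the arm holds its last target. There are 200 camera calls.

## Task

Move the four spare parts from the dark mat to the tray and lay out the stirrer service kit there, along the tray's middle line. The stirrer paddle lies flat in the centre of the tray and the shaft coupling stands upright on top of its hub; the vial stands to the left of the paddle (as seen from the robot), half-way between the centre of the tray and its left end, and the breaker stands to the right, half-way between the centre and the right end, with its long side across the tray's length. Keep the vial upright throughout and leave the two dropper bottles and the stoppered flask where they are.

Things in the scene. Friction and masses are not known exactly. Their poses are not given: they have to be found in the camera images.
- tray: Fixed shallow grey tray, 320 mm along y (left-right), 130 mm along x (away from the robot). Origin: centre of its underside, on the work surface; floor 3 mm thick, rim 9 mm, end handles 15 mm high. Vial's place: y = +80 mm (left), breaker's: y = -80 mm, x = 0. Fixed tanks stand behind, 165 mm high, motors to 250 mm, fronts 0.575 m ahead of the robot base: keep the gripper clear.
- paddle_mid (a point): Loose grey stirrer paddle, starts flat on the dark mat (280 x 150 x 2 mm, fixed, beside the tray): round hub of 20 mm diameter with four blades along its x and y axes, each about 12 mm wide and reaching 35 mm from the centre; 20 mm high, hub top 19 mm above its underside; 50 g. Point at its centre, 10 mm above its underside, z up. Fingers closing at 45 degrees to the blades go down between them and close to about 40 mm; a single blade can also be pinched.
- coupling_mid (a point): Loose grey shaft coupling, an upright cylinder 20 mm in diameter and 25 mm high, 18 g, starts standing on the dark mat. Point at its centre, 12.5 mm up, z up.
- vial_mid (a point): Loose glass sample vial with a white cap, 28 mm in diameter and 60 mm high, 25 g, starts standing on the dark mat. Point at its centre, 30 mm up, z up.
- breaker_mid (a point): Loose white two-pole circuit breaker with a red toggle on top: block 74 mm long (its x axis), 36 mm wide (its y axis), 40 mm high with a step in the middle up to 54 mm and the toggle to 62 mm; 160 g; starts on its flat underside on the dark mat. Point at its centre, 31 mm above its underside, z up. In the tray its x axis lies along the tray's x axis, either way round.
- dropper_mid (a point): Bystander: brown dropper bottle with a black bulb, 33 mm in diameter, 99 mm high, at the right of the work. Point 50 mm up its axis. Leave alone.
- flask_mid (a point): Bystander: stoppered conical flask, 64 mm in diameter, 117 mm high, at the far right. Point 58 mm up its axis. Leave alone.
- bottle_mid (a point): Bystander: brown dropper bottle with a red bulb, 33 mm in diameter, 99 mm high, at the far left. Point 50 mm up its axis. Leave alone.

How it is judged:
By the outcome, as a careful person would: the job done as asked, in the order asked, and still so for the second after the job is handed in, with the robot touching nothing.
It also fails if it takes over 109 s, if anything falls off the work surface, if the arm or the gripper's body presses on something with over 40 N, if the wrist force passes 120 N, or if a joint passes its speed limit or range.

## Working session

There is one attempt and no reset: what is moved stays moved. The work goes in short steps, each a Python script; the robot and the scene stay as the last script left them, time stands still between calls to the robot, and variables do not carry over. Pictures are saved under pics/ and viewed, at most 14 in all, crops included, and the job is handed in when it is done.

```bash
ls; mkdir -p pics
python3 - <<'E'
from bench import manip
import cv2,numpy as np
for c in("scene","top"):
    p,d=manip.grab_frame(c); cv2.imwrite(f"pics/{c}0.png",p[:,:,::-1]); np.savez(f"{c}0.npz",p=p,d=d)
    for n in("tray","paddle_mid","coupling_mid","vial_mid","breaker_mid","dropper_mid","flask_mid","bottle_mid"):
        print(c,n,[(np.round(r["at"],3).tolist(),round(r["confidence"],2)) for r in manip.look_for(c,n)[:3]])
    k=manip.get_calibration(c); print(k)
print(manip.current_time(), manip.current_tcp_rot().round(3) )
E
```

```text
pics
scene tray [([0.456, 0.108, 0.004], 0.79)]
scene paddle_mid []
scene coupling_mid [([0.428, -0.365, 0.02], 0.57)]
scene vial_mid [([0.491, -0.302, 0.043], 0.51)]
scene breaker_mid []
scene dropper_mid [([0.468, -0.52, 0.05], 0.82)]
scene flask_mid [([0.448, -0.638, 0.044], 0.55)]
scene bottle_mid [([0.47, 0.379, 0.041], 0.49)]
{'camera_matrix': array([[436.57970179,   0.        , 280.76388616],
       [  0.        , 436.57970179, 213.60336005],
       [  0.        ,   0.        ,   1.        ]]), 'R': array([[ 0.76491521, -0.64379302, -0.02086325],
       [-0.41092838, -0.46278515, -0.78547296],
       [ 0.4960268 ,  0.60939351, -0.61854422]]), 't': array([-0.41702949,  0.2032806 ,  1.3056851 ])}
top tray [([0.46, 0.111, 0.001], 0.67)]
top paddle_mid []
top coupling_mid []
top vial_mid [([0.49, -0.291, 0.06], 0.46), ([0.435, -0.216, 0.017], 0.27)]
top breaker_mid [([0.483, -0.159, 0.05], 0.62)]
top dropper_mid []
top flask_mid [([0.447, -0.628, 0.047], 0.84)]
top bottle_mid [([0.468, 0.379, 0.048], 0.53)]
{'camera_matrix': array([[417.60763023,   0.        , 275.33524382],
       [  0.        , 417.60763023, 216.34008457],
       [  0.        ,   0.        ,   1.        ]]), 'R': array([[ 0.25142031, -0.96786803, -0.00439394],
       [-0.89571113, -0.23095141, -0.37995134],
       [ 0.36672797,  0.09946318, -0.92499604]]), 't': array([-0.23065202,  0.42298637,  1.4335693 ])}
0.9 [[-0.906  0.424  0.   ]
 [ 0.424  0.906  0.   ]
 [-0.     0.    -1.   ]]
```

View pics/top0.png

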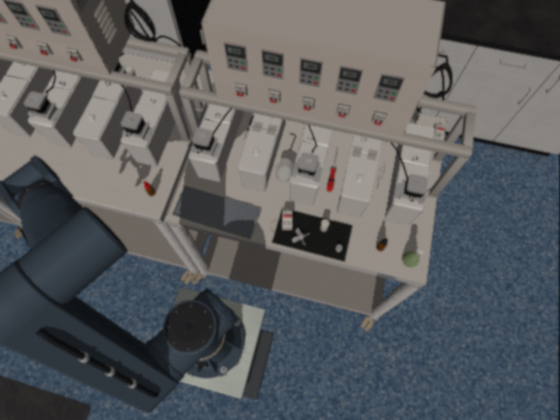

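View pics/scene0.png

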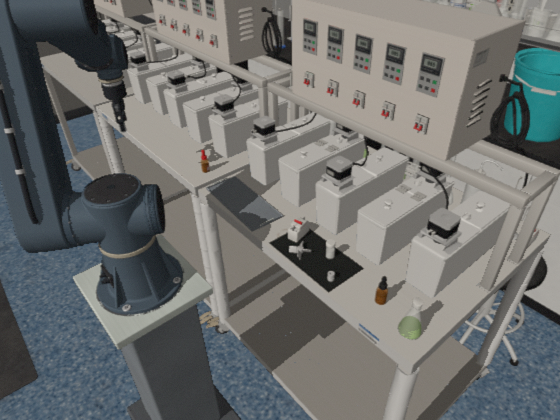

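Top view: the tray is at about (217,212), the breaker (287,220), the paddle (300,237), the vial (324,226) and the coupling (339,248). The networks agree. I'll use the wrist camera for precise poses.

```bash
cat > h.py <<'E'
from bench import manip
import numpy as np, cv2
def down(ydeg):
    "tool down, closing line at ydeg from world x"
    b=np.radians(ydeg); y=np.array([np.cos(b),np.sin(b),0]); z=np.array([0,0,-1.]); return np.c_[np.cross(y,z),y,z]
def snap(cam,tag):
    k=manip.get_calibration(cam); p,d=manip.grab_frame(cam)
    cv2.imwrite(f"pics/{tag}.png",p[:,:,::-1]); 
    K=k["camera_matrix"]; v,u=np.mgrid[:420,:560]
    c=np.dstack([(u-K[0,2])/K[0,0]*d,(v-K[1,2])/K[1,1]*d,d])-k["t"]
    X=c@k["R"]; X[d==0]=np.nan
    np.savez(tag+".npz",p=p,X=X); return p,X
def look(cam,*names):
    for n in names: print(cam,n,[(np.round(r["at"],4).tolist(),round(r["confidence"],2)) for r in manip.look_for(cam,n)[:3]])
E
python3 - <<'E'
from h import *
for tag,y in(("wt",0.11),("wm",-0.25)):
    manip.move_ptp([0.40,y,0.36],down(0))
    k=manip.get_calibration("wrist"); print(manip.current_qpos().round(2),(-k["R"].T@k["t"]).round(3),k["R"].round(2).tolist(),k["camera_matrix"][0,0])
    snap("wrist",tag); look("wrist",*(["tray"] if tag=="wt" else ["paddle_mid","coupling_mid","vial_mid","breaker_mid"]))
print(manip.current_time())
E
```

```text
[ 0.16 -0.02  1.78  0.    1.38  0.16] [0.4   0.189 0.504] [[1.0, 0.0, 0.0], [0.0, -0.95, 0.31], [0.0, -0.31, -0.95]] 301.91675433675357
wrist tray [([0.4619, 0.141, 0.0036], 0.64)]
[-0.66  0.09  1.66  0.    1.39 -0.66] [ 0.4   -0.17   0.505] [[1.0, 0.0, 0.0], [0.0, -0.95, 0.31], [0.0, -0.31, -0.95]] 301.91675433675357
wrist paddle_mid [([0.441, -0.2149, 0.0142], 0.93), ([0.486, -0.158, 0.0559], 0.54)]
wrist coupling_mid [([0.4307, -0.3618, 0.0225], 0.65), ([0.494, -0.2948, 0.0605], 0.48)]
wrist vial_mid [([0.4939, -0.2944, 0.0606], 0.6)]
wrist breaker_mid [([0.4885, -0.1532, 0.0553], 0.55)]
4.225
```

View pics/wm.png

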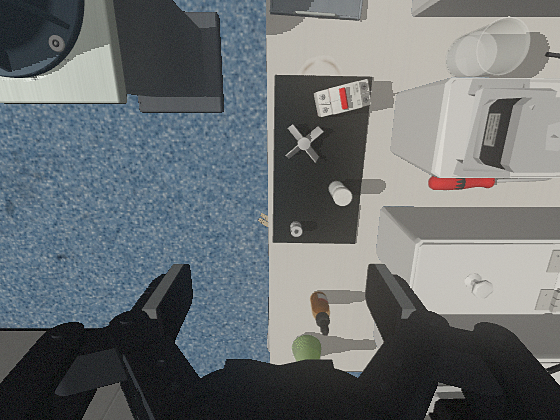

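View pics/wt.png

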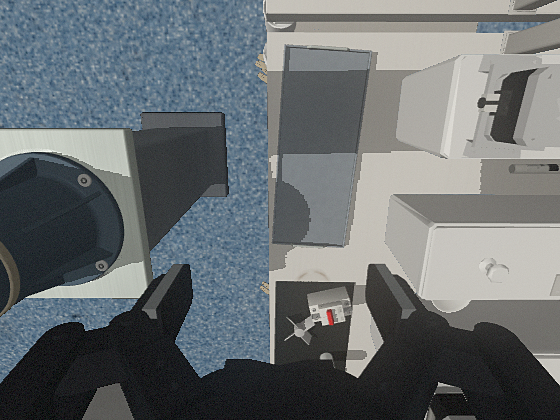

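Run:
```python
import numpy as np,cv2
X=np.load("wm.npz")["X"]
def box(n,cx,cy,r,z0,z1):
    m=(np.hypot(X[...,0]-cx,X[...,1]-cy)<r)&(X[...,2]>z0)&(X[...,2]<z1); P=X[m]
    (c,s,a)=cv2.minAreaRect(P[:,:2].astype(np.float32)*1000); mc=cv2.minEnclosingCircle(P[:,:2].astype(np.float32)*1000)
    print(n,len(P),"rect",np.round(c,1),np.round(s,1),round(a,1),"circ",np.round(mc[0],1),round(mc[1],1),"z",np.percentile(P[:,2],[5,50,95]).round(4),"mean",P[:,:2].mean(0).round(4))
box("pad",.44,-.215,.05,.008,.03); box("hub",.44,-.215,.05,.018,.03)
box("coup",.43,-.362,.03,.02,.03);box("vial",.494,-.294,.03,.052,.075)
box("brk",.488,-.155,.06,.033,.075);box("brktop",.488,-.155,.06,.05,.075)
m=(abs(X[...,0]-.36)<.02)&(abs(X[...,1]+.25)<.05); print("tab z",np.nanmedian(X[m][:,2]))
X=np.load("wt.npz")["X"]
m=(X[...,2]>.006)&(X[...,2]<.0125)&(abs(X[...,0]-.46)<.1)&(abs(X[...,1]-.11)<.145)
P=X[m][:,:2]; print("rim",cv2.minAreaRect((P*1000).astype(np.float32)))
for lo,hi in((.35,.43),(.49,.56)):
    Q=P[(P[:,0]>lo)&(P[:,0]<hi)]; print(len(Q),np.polyfit(Q[:,1],Q[:,0],1))
m=(X[...,2]>.012)&(X[...,2]<.018)&(abs(X[...,0]-.46)<.1); P=X[m]; print("handles")
for s in(-1,1):
    Q=P[s*(P[:,1]-.11)>0]; print(len(Q),Q.min(0) if len(Q) else 0,Q.max(0) if len(Q) else 0, Q.mean(0) if len(Q) else 0)
```

```text
pad 520 rect [ 442.3 -207. ] [78.7 54.5] 83.9 circ [ 441.4 -208.7] 43.6 z [0.0091 0.02   0.0245] mean [ 0.4423 -0.2177]
hub 301 rect [ 442.4 -206.8] [77.  50.8] 80.7 circ [ 441.9 -209.3] 42.8 z [0.0186 0.0227 0.0249] mean [ 0.4414 -0.2192]
coup 105 rect [ 430.9 -366.5] [20.  17.4] 87.4 circ [ 430.5 -367. ] 10.6 z [0.0217 0.0284 0.0299] mean [ 0.4312 -0.3655]
vial 293 rect [ 498.1 -295.9] [27.  27.5] 86.9 circ [ 498.1 -296.1] 14.1 z [0.0577 0.0637 0.0652] mean [ 0.4973 -0.295 ]
brk 1419 rect [ 494.3 -154. ] [74.1 36. ] 13.8 circ [ 494.1 -154.1] 40.4 z [0.0428 0.0568 0.065 ] mean [ 0.492  -0.1544]
brktop 862 rect [ 494.2 -154.1] [72.3 36. ] 13.9 circ [ 494.2 -154.1] 36.1 z [0.0559 0.0578 0.0656] mean [ 0.4935 -0.1541]
tab z 0.4313804257916943
rim ((462.3658447265625, 109.83522033691406), (298.22210693359375, 130.208984375), 86.39529418945312)
702 [0.03682294 0.40379243]
1005 [0.03419139 0.51130888]
handles
305 [ 0.39094077 -0.29140101  0.01201206] [0.52557602 0.10321662 0.01798549] [ 0.46673545 -0.13975287  0.01493598]
178 [0.39963583 0.11313623 0.01201524] [0.53528686 0.27913563 0.01795171] [0.47027609 0.25336073 0.01493721]
```

The mat view shows the breaker at (343,97), the paddle (304,144) with diagonal blades, the vial (340,193) and the coupling (296,229). The tray view shows the tray spanning (285,45) to (347,245), slightly yawed. Heights read about 1.5 mm high, which is within the calibration. Next I refine the paddle and tray fits.

```bash
cat > fit.py <<'E'
import numpy as np
from scipy.optimize import minimize
def paddle(X,c0,zlo,zhi,r=.042,z=None):
    "fit 4-blade cross to top points: IoU-like via signed distance"
    m=(np.hypot(X[...,0]-c0[0],X[...,1]-c0[1])<.034)&(X[...,2]>zlo)&(X[...,2]<zhi); P=X[m][:,:2]
    def cost(v):
        d=P-v[:2]; c,s=np.cos(v[2]),np.sin(v[2]); a=d@[c,s]; b=d@[-s,c]
        e=np.minimum(abs(a),abs(b)); e=np.where(np.hypot(a,b)<.010,0,e); return np.mean(np.minimum(e,.012)**2)*1e6+np.mean(np.maximum(np.hypot(a,b)-.0355,0)**2)*1e6
    best=min((minimize(cost,[*c0,np.radians(t)],method="Nelder-Mead",options=dict(xatol=1e-5,fatol=1e-5,initial_simplex=np.array([[*c0,np.radians(t)],[c0[0]+.005,c0[1],np.radians(t)],[c0[0],c0[1]+.005,np.radians(t)],[*c0,np.radians(t+15)]]))) for t in range(0,90,15)),key=lambda r:r.fun)
    return len(P),best.x[:2].round(4),np.degrees(best.x[2])%90,best.fun
E
python3 - <<'E'
from fit import *; import cv2
X=np.load("wm.npz")["X"]
for c in((.442,-.216),(.445,-.218)): print(paddle(X,c,.010,.03))
P=X[(np.hypot(X[...,0]-.442,X[...,1]+.217)<.012)&(X[...,2]>.010)]; print(np.percentile(P[:,2],[5,50,95]))
X=np.load("wt.npz")["X"]; Z=X[...,2]
c=np.array([.4625,.110])
for it in range(4):
    th=np.radians(-2.0) if it==0 else th
    u=np.array([-np.sin(th),np.cos(th)]); n=np.array([np.cos(th),np.sin(th)])
    D=X[...,:2]-c; a=D@u; b=D@n
    m=(Z>.0065)&(Z<.02)&(abs(a)<.17)&(abs(b)<.075)
    L=m&(b<-.05)&(abs(a)<.14); F=m&(b>.05)&(abs(a)<.14)
    def edge(sel,t,v,sgn,w=.02):
        o=[]
        for k in np.arange(-.15,.15,.01):
            q=v[sel&(abs(t-k)<.005)]
            if len(q)>3:o.append((k,sgn*np.max(sgn*q)))
        return np.array(o)
    eL,eF=edge(L,a,b,-1),edge(F,a,b,1)
    A=m&(a<-.145)&(abs(b)<.055);B=m&(a>.145)&(abs(b)<.055)
    eA,eB=edge(A,b,a,-1),edge(B,b,a,1)
    pL,pF=np.polyfit(*eL.T,1),np.polyfit(*eF.T,1)
    yA,yB=np.median(eA[:,1]),np.median(eB[:,1])
    print(pL,pF,yA,yB,yB-yA,pF[1]-pL[1])
    c=c+n*(pL[1]+pF[1])/2+u*(yA+yB)/2; th-=(pL[0]+pF[0])/2
    print("tray",c,np.degrees(th))
E
```

```text
(440, array([ 0.4405, -0.2204]), np.float64(36.9874564712078), np.float64(4.06059772645312))
(442, array([ 0.4405, -0.2203]), np.float64(37.02555536480931), np.float64(4.091650970038475))
[0.0140192  0.0233426  0.02502677]
[ 0.02727981 -0.06484896] [0.02859464 0.06446393] -0.15190028403073566 0.16763389186709307 0.31953417589782873 0.12931289248396965
tray [0.46258215 0.11786873] -3.6006850251392986
[-0.00061442 -0.06448128] [0.00112252 0.06487828] -0.1601481786095906 0.159497617350082 0.3196457959596726 0.1293595626415957
tray [0.46275983 0.11753163] -3.615240941754036
[-0.00094444 -0.06466625] [0.00069024 0.06469297] -0.15982007397782286 0.15983026074645956 0.3196503347242824 0.12935922369624536
tray [0.46277348 0.11753587] -3.6079585669627483
[-0.00081781 -0.0646793 ] [0.00081933 0.0646797 ] -0.15982657981164589 0.15982148673199112 0.319648066543637 0.12935900208533452
tray [0.46277353 0.11753331] -3.6080019905828613
```

```bash
cat >> h.py <<'E'
TR=np.array([.4628,.1175]); TH=-3.61
def tray(x,y):
    t=np.radians(TH); return TR+np.array([[np.cos(t),-np.sin(t)],[np.sin(t),np.cos(t)]])@[x,y]
def pick(xy,ang,z,op,N,up=.14):
    manip.move_ptp([*xy,up],down(ang)); manip.set_gripper(op); manip.move_l([*xy,z],max_speed=.12)
    manip.set_gripper(0,N); manip.move_l([*xy,up],max_speed=.12)
    print("held w",round(manip.current_grip_width(),3),"f",np.round(manip.current_grip_force(),1),"t",manip.current_time())
def place(xy,ang,z,rel,up=.16):
    manip.move_ptp([*xy,up],down(ang)); manip.move_l([*xy,z+.015],max_speed=.12); manip.move_l([*xy,z],max_speed=.03)
    print("at place w",round(manip.current_grip_width(),3),"F",np.round(manip.current_force(),1))
    manip.dwell(.2); manip.set_gripper(rel); manip.dwell(.2); manip.move_l([*xy,up],max_speed=.1)
    print("t",manip.current_time())
E
python3 - <<'E'
from h import *; from fit import paddle
pick((.4405,-.2204),-8,.0035,.75,40)
place(tray(0,0),TH,.005,.7)
x,y=tray(0,0); manip.move_ptp([x,y-.03,.22],down(TH))
p,X=snap("wrist","p1"); look("wrist","paddle_mid")
print(TR,paddle(X,tuple(TR),.010,.03))
manip.move_ptp([.43,-.366,.25],down(TH)); snap("wrist","p2"); look("wrist","coupling_mid","vial_mid","breaker_mid")
E
```

```text
held w 0.325 f 35.6 t 8.5083
at place w 0.326 F [-4.3  0.3 11.8]
t 14.2667
wrist paddle_mid [([0.4644, 0.122, 0.0149], 0.88)]
[0.4628 0.1175] (902, array([0.4634, 0.1174]), np.float64(41.55293819182075), np.float64(4.694815916543429))
wrist coupling_mid [([0.4307, -0.3667, 0.0256], 0.54), ([0.4555, -0.6079, 0.0293], 0.45)]
wrist vial_mid [([0.4968, -0.3002, 0.0612], 0.63)]
wrist breaker_mid [([0.4683, -0.1774, 0.0122], 0.63)]
```

View pics/p1.png

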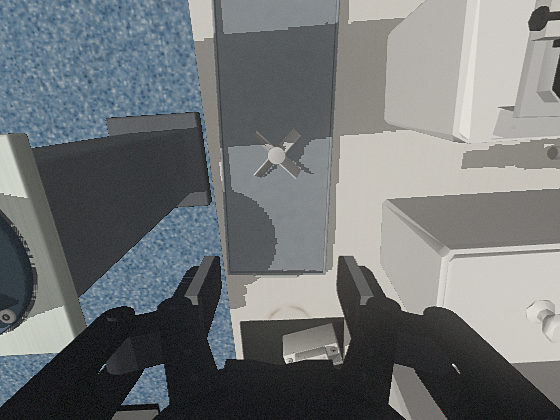

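The picture shows the paddle flat at (277,155), on the tray's centre to within about 1 mm. Next I take hub and coupling centres from the close views.

Run:
```python
import numpy as np,cv2
def c(f,x,y,r,z0,z1):
    X=np.load(f)["X"]; m=(np.hypot(X[...,0]-x,X[...,1]-y)<r)&(X[...,2]>z0)&(X[...,2]<z1); P=X[m]
    q=cv2.minEnclosingCircle((P[:,:2]*1000).astype(np.float32)); print(len(P),np.round(q[0],1),round(q[1],1),P.mean(0).round(4),np.median(P[:,2]).round(4))
c("p1.npz",.463,.1175,.016,.0225,.03); c("p1.npz",.463,.1175,.016,.021,.03);c("p1.npz",.463,.1175,.007,.01,.03)
X=np.load("p1.npz")["X"]
for a in (41.5,131.5,221.5,311.5):
    b=np.radians(a); m=np.hypot(X[...,0]-.4634-.025*np.cos(b),X[...,1]-.1174-.025*np.sin(b))<.004; print("blade",a,np.median(X[m][:,2]).round(4),X[m][:,2].max().round(4))
c("p2.npz",.431,-.366,.02,.024,.034); c("p2.npz",.498,-.296,.025,.055,.07)
```

```text
288 [463.  117.6] 15.6 [0.4632 0.1176 0.0244] 0.0245
308 [463.  117.6] 15.6 [0.4634 0.1176 0.0242] 0.0243
124 [463.  117.4] 6.9 [0.4629 0.1174 0.0246] 0.0246
blade 41.5 0.0183 0.0242
blade 131.5 0.018 0.0242
blade 221.5 0.3053 0.3128
blade 311.5 0.3019 0.3119
177 [ 431.1 -366.8] 10.1 [ 0.431  -0.3662  0.0287] 0.0289
617 [ 498.1 -296.4] 14.2 [ 0.4975 -0.2963  0.0637] 0.0639
```

Run:
```python
from h import *; from fit import paddle
pick((.431,-.3665),TH,.007,.55,30)
place((.463,.1175),TH,.0275,.42)
x,y=tray(0,0); manip.move_ptp([x,y-.03,.22],down(TH))
p,X=snap("wrist","p3"); look("wrist","coupling_mid","paddle_mid")
m=(np.hypot(X[...,0]-x,X[...,1]-y)<.02)&(X[...,2]>.04)&(X[...,2]<.06); P=X[m]; print(P.mean(0),len(P),cv2.minEnclosingCircle((P[:,:2]*1000).astype(np.float32)))
```

```text
held w 0.214 f 29.3 t 20.2833
at place w 0.217 F [-3.9 -1.3 13.3]
t 26.0167
wrist coupling_mid [([0.462, 0.1203, 0.0459], 0.88)]
wrist paddle_mid [([0.4714, 0.1284, 0.014], 0.59)]
[0.46352481 0.11792207 0.04879696] 258 ((463.6606750488281, 117.33854675292969), 9.984121322631836)
```

View pics/p3.png

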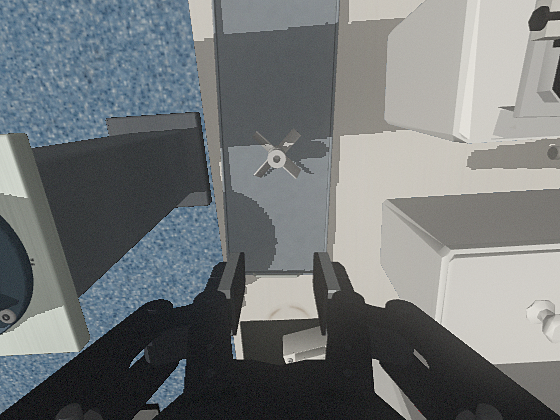

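The coupling stands on the hub at (276,158), centred. Next are the vial and then the breaker.

Run:
```python
from h import *
pick((.498,-.2963),TH+90,.022,.65,25)
place(tray(0,.08),TH+90,.0233,.5)
pick((.4943,-.154),103.8,.016,.8,70)
```

```text
held w 0.323 f 24.6 t 31.45
at place w 0.319 F [-2.3 -1.   9.8]
t 37.2833
held w 0.415 f 69.8 t 41.7333
```

Run:
```python
from h import *
place(tray(0,-.08),TH+90,.0175,.55)
x,y=tray(0,0); manip.move_ptp([x-.03,y-.09,.30],down(TH))
p,X=snap("wrist","p4"); snap("top","t4"); look("wrist","coupling_mid","paddle_mid","vial_mid","breaker_mid")
t=np.radians(TH);u=np.array([-np.sin(t),np.cos(t)]);n=np.array([np.cos(t),np.sin(t)])
for nm,yy,r,z0,z1 in(("brk",-.08,.045,.035,.08),("vial",.08,.03,.055,.075),("coup",0,.02,.04,.06)):
    c=tray(0,yy); m=(np.hypot(X[...,0]-c[0],X[...,1]-c[1])<r)&(X[...,2]>z0)&(X[...,2]<z1); P=X[m]
    D=P[:,:2]-TR; Q=(np.c_[D@n,D@u]*1000).astype(np.float32); print(nm,len(Q),np.median(P[:,2]).round(4),cv2.minAreaRect(Q))
```

```text
at place w 0.412 F [-3.2  0.4  7.5]
t 46.6417
wrist coupling_mid [([0.4641, 0.1175, 0.0433], 0.6)]
wrist paddle_mid [([0.4561, 0.1227, 0.0127], 0.65)]
wrist vial_mid [([0.4659, 0.1881, 0.0603], 0.96)]
wrist breaker_mid [([0.4576, 0.0454, 0.0592], 0.89)]
brk 1615 0.0577 ((-0.11193466186523438, -79.8956298828125), (73.2270278930664, 36.082984924316406), 0.12208898365497589)
vial 619 0.0648 ((-0.28212928771972656, 79.52312469482422), (27.772682189941406, 28.121919631958008), 30.482877731323242)
coup 185 0.0493 ((0.6497774124145508, -0.3764495849609375), (18.70336151123047, 18.580888748168945), 0.40196332335472107)
```

View pics/p4.png

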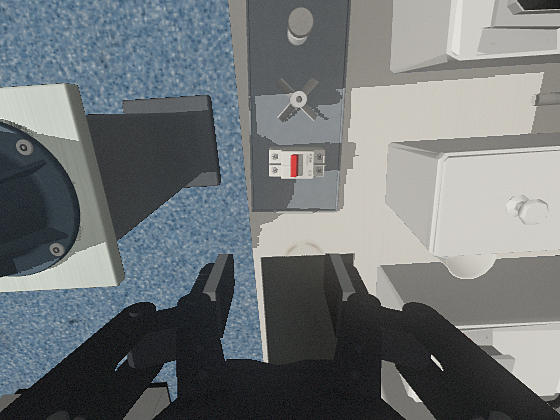

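The vial (300,25), the coupling on the paddle (298,99) and the breaker (296,163) are all in place, within 1 mm of their targets. The arm is clear, so I hand in.

```bash
python3 -c "
from bench import manip
print(manip.sign_off())"
```

```text
the job is handed in; nothing more can be done
None
```

The service kit is laid out on the tray's middle line: the coupling stands on the paddle hub at the centre, the vial is on the left and the breaker on the right, all within about 1 mm, and the job was handed in at about 48 s.

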